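# Draw a charge of grinding balls into a tray from the nested stack

### The arm

A 6-joint arm with a two-finger parallel gripper is mounted at the origin on a cart in front of the work surface, level with it; the furniture and walls round the work are solid. World frame = base frame: x ahead of the robot, y to its left, z up, the work surface at z = 0. Lengths are in m, angles in rad, forces in N, time in s.
With the tool pointing down it reaches from about 0.25 to 0.775 m from the base axis. Payload 4 kg.
Tool frame: the origin (TCP) lies midway between the tips of the shut fingers; the grasp point (between the pads) lies 19 mm behind it; z points along the fingers, x is the direction in which the jaws open and shut, and the axes are right-handed (so a half turn about z gives the same grasp; the last joint's range is limited). The gripper opens to 94 mm and grips with 3 to 60 N. Pads are 16 mm wide; open, the fingers measure 119 mm over their backs; the gripper's body (75 mm by 177 mm) begins 78 mm behind the grasp point.
Start: joints at [-1.315, 0.087, 1.371, -0, 1.684, -0.103], TCP at [0.193, -0.515, 0.206] pointing down, gripper open.
Joint ranges: [-3.1, 3.1], [-0.76, 2.03], [0.27, 2.55], [-1.08, 4.22], [0.17, 2.65], [-2.57, 2.57]. Speed limits (rad/s): [2.79, 2.79, 3.14, 3.14, 3.14, 3.14].

### API

Orientations are given as [roll, pitch, yaw] about the fixed x, y, z axes, in that order (R = Rz(yaw) Ry(pitch) Rx(roll)).
In Python, from bench import robot gives the robot as it stands.
- The arm moves only by the shell command python3 -m handwheel 'ROWS'. ROWS is a JSON object of lists of equal length, an entry for each row: "delta_pos": the shift along the tool's x, y, z in mm, a list of three; "rotation": the turn, a rotation vector about the tool's x, y, z in rad, a list of three; "claw": the closure, from -1 (fully open) to 1 (shut). In form: {"delta_pos": [[tx, ty, tz], ...], "rotation": [[wx, wy, wz], ...], "claw": [claw, ...]}. A call has exactly 8 rows; each row shifts and turns the commanded pose from where the row before left it, along the tool's axes as they then stand; what a row does not reach is not made up. A row lasts 1/8 s, in which the tool goes at most 62.5 mm and 10.7 degrees, less where a joint would pass 70% of its speed; a pose out of reach is approached as far as the arm can. A call with a gripper value outside its range is refused whole. The fingers move at their own pace and stop on an object; the grip force is fixed at half the most. Time passes only in rows, so rows that do not move let the fingers close, or fill a call up. It gives the time, the measured TCP pose, the force and the opening at its end, in the units of the state.
- robot.get_obs(): the state, without advancing time (a new reading comes with each control period).
- robot.snapshot(name): name is "scene" or "top"; returns a dict with "color" (384x512x3 uint8, red, green, blue), "intrinsics" (3x3 intrinsics, pixels), "eye" and "rotation" of the camera in the world. Camera axes: x right, y down, z forward; pixel columns grow to the right and rows downward; lengths in m; the calibration is good to about 2 mm. A picture is of the moment at which its call begins. There is no depth.
- robot.close_job(): hands the job in, once; it reports no verdict.
The state is a dict: "time": time; "joint_positions": joint angles; "qvel": joint speeds; "joint_torque": joint torques, N m; "tool_pos": TCP position; "ee_rot": TCP orientation; "wrist_force": force on the tool from outside, world axes, zero at the start; "wrist_torque": the same for the moment, N m; "width": finger opening in m.
Only numpy, scipy, OpenCV 4.12 (cv2) and the standard library are available. Lean on these libraries where they do the work, as an engineer would, in place of code of your own. Each camera call takes 0.05 s, during which the arm holds its last target.

### The job

Lift just the top tray off the nested stack, leaving the two below undisturbed, and set it flat on the worktop under the chute of the ball dispenser, lengthwise in line with the chute. Then pull the dispenser's slide gate fully open so that all six steel balls run into the tray, and push the gate fully shut again. Do not knock over or push away the timer, the jar or the black specimen mount.

Things in the scene. Friction and masses are not known exactly. Their poses are not given: they have to be found in the camera images.
- tray_top_c (a point): Centre, half-way up, of the top tray of the stack: open stamped aluminium tray with 12-degree sloping walls, 150 mm long (x axis), 60 mm wide (y) and 30 mm high over all, 70 g. Its rolled rim is a bead 4 mm high (z = +11 to +15 mm here) standing 4 mm out from the wall; grasp the tray by it, across the 60 mm width. Sheet 1.5 mm.
- tray_middle_c (a point): Centre, half-way up, of the middle tray, alike, nested 12 mm lower on stand-off pips, with 1 mm of play round the walls; it must stay. Its rim is as wide as the top one and its upper edge is 12 mm below that of the top one: fingers reaching more than 11 mm below the top edge grip both trays, and lifting aslant drags it along.
- tray_bottom_c (a point): Centre, half-way up, of the bottom tray of the stack, alike, 24 mm below the top one; it stands on the worktop and must stay.
- chute_lip (a point): Middle of the front lip of the ball dispenser's steel chute, on its floor, 55 mm above the worktop. x axis: level, back up the chute to the bin; y: to the left. Chute 42 mm wide outside, sides 22 mm high, falling 14 degrees to the lip. Balls fly off in -x, land 20 to 60 mm before the lip and roll on, so the tray's far end should be 15 to 35 mm behind the lip.
- dispenser: Ball dispenser, a fixed grey stand with a chute and a small clear bin; origin on the worktop straight below the chute lip, same axes. The bin begins 37 mm behind the lip; its top is 160 mm high and 101 x 93 mm wide. Below the chute the worktop is free to 41 mm behind the lip, where the base plate (90 mm wide) begins.
- gate (a joint): Opening of the slide gate, a steel blade across the foot of the bin, in m: 0 is shut, 0.045 fully open against its stop. It slides level along the dispenser's -y axis (to the right seen from the front) with about 1.5 N of friction and stays where it is left.
- gate_knob (a point): Centre of the upright black knob at the right-hand end of the slide gate, 17 mm in diameter, from 10 mm below to 14 mm above this point, free all round. With the gate shut it is 118 mm above the worktop, 51 mm behind the lip and 113 mm to the right of the chute's centre line. Moves with the gate; same axes as the dispenser.
- timer: Round white mechanical timer, 64 x 64 x 47 mm, origin at the centre of its underside; a bystander, it stays where it is.
- jar: Clear glass jar with a yellow screw lid, 74 mm in diameter and 82 mm high, origin at the centre of its underside; a bystander.
- black_mount: Black round mounted specimen, 40 mm in diameter and 21 mm high, origin at the centre of its underside; a bystander.
- ball_1_center (a point): Centre of steel ball 1 of six, all alike, 16 mm in diameter, 17 g; at the start they lie in two rows in the foot of the bin behind the gate, in plain view through the clear bin from above.
- ball_2_center (a point): Centre of steel ball 2 of six, all alike, 16 mm in diameter, 17 g; at the start they lie in two rows in the foot of the bin behind the gate, in plain view through the clear bin from above.
- ball_3_center (a point): Centre of steel ball 3 of six, all alike, 16 mm in diameter, 17 g; at the start they lie in two rows in the foot of the bin behind the gate, in plain view through the clear bin from above.
- ball_4_center (a point): Centre of steel ball 4 of six, all alike, 16 mm in diameter, 17 g; at the start they lie in two rows in the foot of the bin behind the gate, in plain view through the clear bin from above.
- ball_5_center (a point): Centre of steel ball 5 of six, all alike, 16 mm in diameter, 17 g; at the start they lie in two rows in the foot of the bin behind the gate, in plain view through the clear bin from above.
- ball_6_center (a point): Centre of steel ball 6 of six, all alike, 16 mm in diameter, 17 g; at the start they lie in two rows in the foot of the bin behind the gate, in plain view through the clear bin from above.

How it is judged:
On the way, in this order (a step that is already met when the one before it is completed fails the run):
1. the top tray alone is lifted clear of the stack (z of tray_top_c in the frame of tray_middle_c above 0.045 m and height (world z) of tray_middle_c below 0.032 m), for 0.1 s.
2. the tray stands flat on the worktop under the chute, in line with it, with the gate still shut (x of chute_lip in the frame of tray_top_c between 0.012 and 0.068 m and y of chute_lip in the frame of tray_top_c between -0.016 and 0.016 m and angle between the x axis of tray_top_c and the x axis of chute_lip, either way round below 0.3 rad and height (world z) of tray_top_c below 0.019 m and angle between tray_top_c's own z axis and vertical below 0.06 rad and value of joint gate below 0.004 m), for 0.2 s.
3. the gate is pulled fully open (38 mm or more) with the tray standing under the chute (value of joint gate above 0.038 m and x of chute_lip in the frame of tray_top_c between 0.012 and 0.068 m and y of chute_lip in the frame of tray_top_c between -0.016 and 0.016 m and angle between the x axis of tray_top_c and the x axis of chute_lip, either way round below 0.3 rad and height (world z) of tray_top_c below 0.019 m and angle between tray_top_c's own z axis and vertical below 0.06 rad), for 0.1 s.
At the end, for the whole second after the job is handed in: The gate is shut (within 4 mm), all six balls lie in the tray, which stands flat on the worktop (within 3.4 degrees) with its centre within 90 mm of the chute lip; the other two trays are still nested in each other on the worktop (heights within 5 mm, centres within 6 mm) (value of joint gate below 0.004 m and x of ball_1_center in the frame of tray_top_c between -0.072 and 0.072 m and y of ball_1_center in the frame of tray_top_c between -0.028 and 0.028 m and z of ball_1_center in the frame of tray_top_c between -0.015 and 0.015 m and x of ball_2_center in the frame of tray_top_c between -0.072 and 0.072 m and y of ball_2_center in the frame of tray_top_c between -0.028 and 0.028 m and z of ball_2_center in the frame of tray_top_c between -0.015 and 0.015 m and x of ball_3_center in the frame of tray_top_c between -0.072 and 0.072 m and y of ball_3_center in the frame of tray_top_c between -0.028 and 0.028 m and z of ball_3_center in the frame of tray_top_c between -0.015 and 0.015 m and x of ball_4_center in the frame of tray_top_c between -0.072 and 0.072 m and y of ball_4_center in the frame of tray_top_c between -0.028 and 0.028 m and z of ball_4_center in the frame of tray_top_c between -0.015 and 0.015 m and x of ball_5_center in the frame of tray_top_c between -0.072 and 0.072 m and y of ball_5_center in the frame of tray_top_c between -0.028 and 0.028 m and z of ball_5_center in the frame of tray_top_c between -0.015 and 0.015 m and x of ball_6_center in the frame of tray_top_c between -0.072 and 0.072 m and y of ball_6_center in the frame of tray_top_c between -0.028 and 0.028 m and z of ball_6_center in the frame of tray_top_c between -0.015 and 0.015 m and height (world z) of tray_top_c below 0.019 m and angle between tray_top_c's own z axis and vertical below 0.06 rad and horizontal distance between tray_top_c and chute_lip below 0.09 m and height (world z) of tray_middle_c between 0.022 and 0.032 m and height (world z) of tray_bottom_c between 0.01 and 0.02 m and horizontal distance between tray_middle_c and tray_bottom_c below 0.006 m); the robot touches nothing.
It fails at once if the middle or the bottom tray is moved by more than 15 mm or the middle one is lifted by more than 5 mm (distance of any of tray_middle_c, tray_bottom_c from where it was at the start of the episode above 0.015 m or height (world z) of tray_middle_c above 0.032 m).
It fails at once if the timer, the jar or the black specimen mount is moved by more than 20 mm or tipped over (distance of any of timer, jar, black_mount from where it was at the start of the episode above 0.02 m or angle between any of timer, jar, black_mount's own z axis and vertical above 0.5 rad).
It also fails if it takes over 64 s, if anything falls off the work surface, if the arm or the gripper's body presses on something with over 40 N, if the wrist force passes 120 N, or if a joint passes its speed limit or range.

## Working session

There is one attempt and no reset: what is moved stays moved. The work goes in short steps, Python scripts to look and compute and a shell command to move; the robot and the scene stay as the last step left them, time stands still between calls to the robot, and variables do not carry over. Pictures are saved under pics/ and viewed, and the job is handed in when it is done.

```bash
ls; mkdir -p pics; python3 - <<'E'
from bench import robot
import cv2
o=robot.get_obs(); print(o)
for n in("scene","top"):
    s=robot.snapshot(n); cv2.imwrite(f"pics/{n}0.png",s["color"][:,:,::-1]); print(n,s["intrinsics"],s["eye"],s["rotation"])
E
```

```text
pics
{'time': 0.0, 'joint_positions': array([-1.31509970e+00,  8.79397580e-02,  1.37222854e+00, -3.85399352e-05,
        1.68355631e+00, -1.03087001e-01]), 'qvel': array([-0.00048337, -0.00077886,  0.00011191, -0.00041945,  0.00196098,
        0.0011408 ]), 'joint_torque': array([-1.50143176e-03, -3.40184748e+01, -3.02426648e+01,  7.16122147e-02,
        3.30585474e-02, -1.58586918e-04]), 'tool_pos': array([ 0.19297961, -0.51446718,  0.20432553]), 'ee_rot': array([-3.14141137e+00,  2.12458019e-03, -1.21201680e+00]), 'wrist_force': array([-1.09966888, -0.5412111 ,  0.52150398]), 'wrist_torque': array([-0.00431584,  0.01545653,  0.01619415]), 'width': 0.09394298925328921}
scene [[397.82000626   0.         253.71328469]
 [  0.         397.82000626 188.09745972]
 [  0.           0.           1.        ]] [0.21184083 0.7331262  0.79562591] [-2.26830641e+00  1.02378700e-03 -2.71117421e+00]
top [[362.19224404   0.         254.04250972]
 [  0.         362.19224404 188.59360997]
 [  0.           0.           1.        ]] [ 0.49930958 -0.02337377  1.01601735] [-3.08443096  0.01989266 -1.5512422 ]
```

View pics/scene0.png

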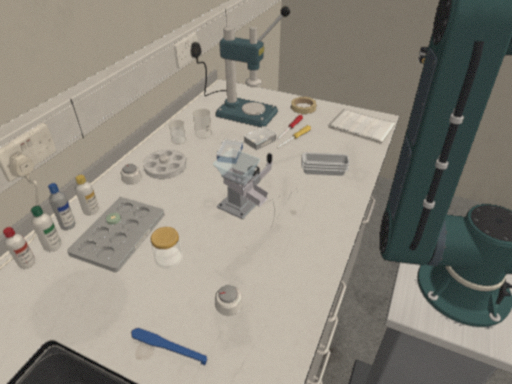

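View pics/top0.png

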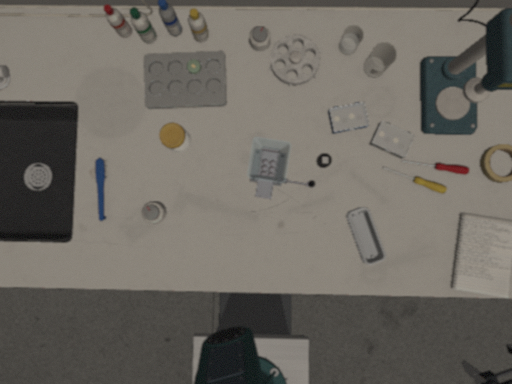

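The top view (up = +x, left = +y) shows the tray stack at about (365,235), the chute lip at about (263,195), the knob at (311,184), the black mount at (324,160), the timer at (153,211) and the jar at (175,135). I'll zoom in next.

```bash
python3 - <<'E'
import cv2
a=cv2.imread("pics/top0.png")[125:275,235:395]; cv2.imwrite("pics/topz.png",cv2.resize(a,None,fx=5,fy=4*1.0,interpolation=cv2.INTER_CUBIC) if 0 else cv2.resize(a,(640,600),interpolation=cv2.INTER_CUBIC))
a=cv2.imread("pics/scene0.png")[125:225,205:360]; cv2.imwrite("pics/scz.png",cv2.resize(a,(775,500),interpolation=cv2.INTER_CUBIC))
E
```

```text
(no output)
```

View pics/topz.png

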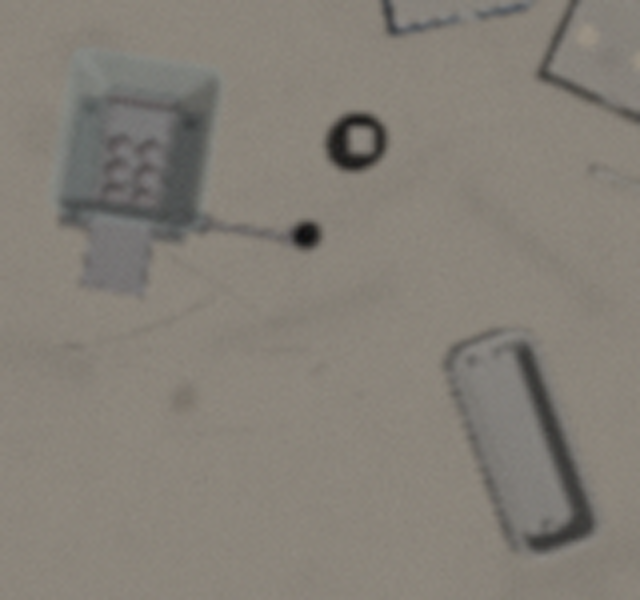

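View pics/scz.png

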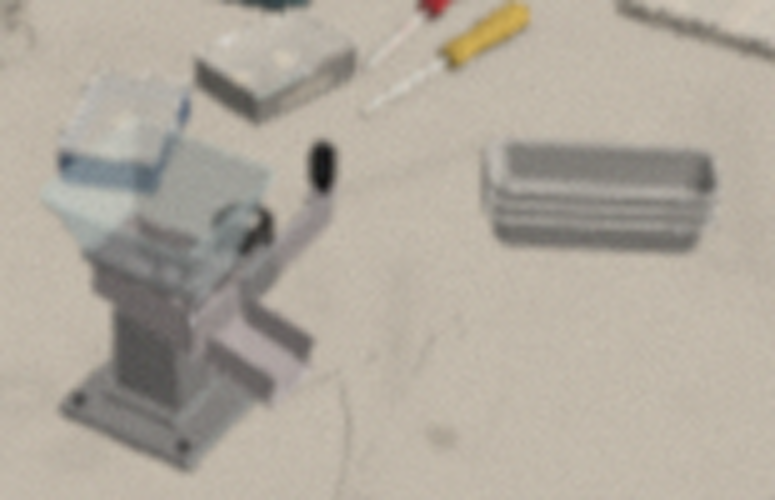

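```bash
cat > h.py <<'E'
import numpy as np,cv2
from scipy.spatial.transform import Rotation as Ro
from bench import robot
def avg(n,k=6):
    fs=[robot.snapshot(n) for _ in range(k)]
    s=fs[0]; return np.mean([f["color"].astype(float) for f in fs],0),s
def save(n,s,im):
    cv2.imwrite(f"pics/{n}.png",im.clip(0,255).astype(np.uint8)[:,:,::-1]); np.savez(f"{n}.npz",im=im,K=s["intrinsics"],e=s["eye"],r=s["rotation"])
def load(n): return np.load(f"{n}.npz")
def ray(d,uv):
    R=Ro.from_euler("xyz",d["r"]).as_matrix(); uv=np.atleast_2d(uv)
    q=np.c_[uv,np.ones(len(uv))]@np.linalg.inv(d["K"]).T@R.T
    return q
def onz(d,uv,z):
    q=ray(d,uv); return d["e"]+q*((z-d["e"][2])/q[:,2])[:,None]
def proj(d,P):
    R=Ro.from_euler("xyz",d["r"]).as_matrix(); c=(np.atleast_2d(P)-d["e"])@R; p=c@d["K"].T; return p[:,:2]/p[:,2:]
def crop(n,out,x0,y0,w,h,f,gain=1.6):
    im=load(n)["im"][y0:y0+h,x0:x0+w]; im=(im-im.mean())*gain+130
    cv2.imwrite(f"pics/{out}.png",cv2.resize(im.clip(0,255).astype(np.uint8)[:,:,::-1],None,fx=f,fy=f,interpolation=cv2.INTER_CUBIC))
E
python3 - <<'E'
from h import *
for n in("top","scene"):
    im,s=avg(n); save(n+"A",s,im)
crop("topA","t1",335,195,60,75,8); crop("topA","t2",240,130,85,75,8); crop("sceneA","s1",215,130,140,95,5.5)
E
```

```text
(no output)
```

View pics/t1.png

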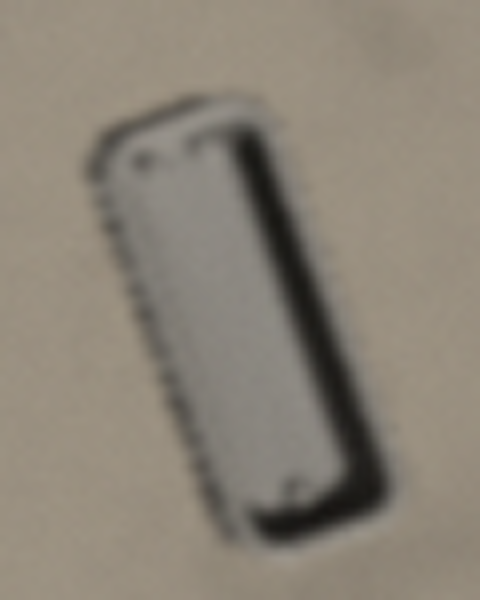

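View pics/t2.png

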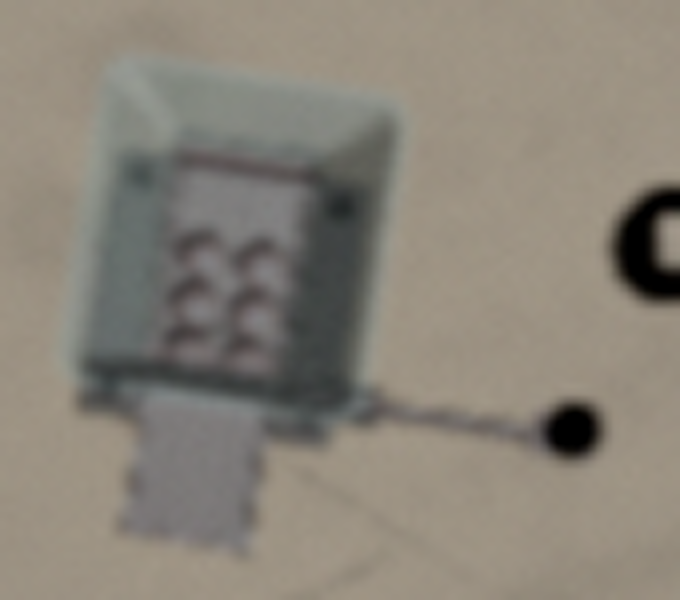

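View pics/s1.png

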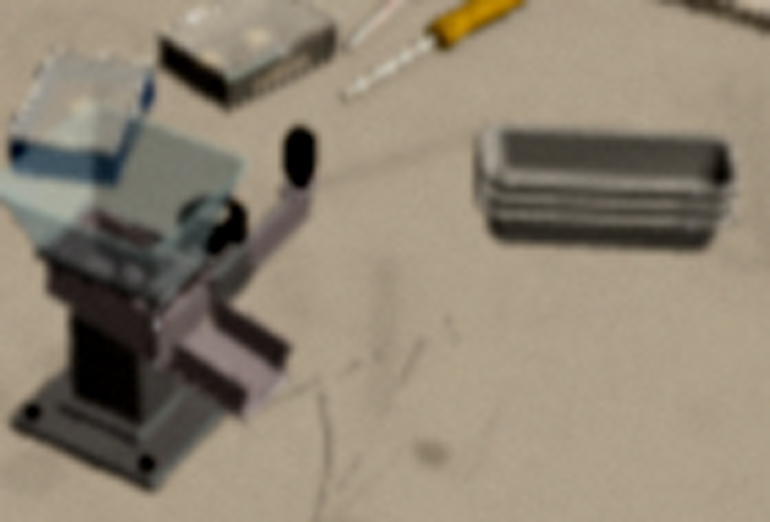

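The stack's long axis is clear, but the rim edges are faint, so I'll take sub-pixel edges along the long sides. I'll do the same for the chute sides and the knob blob.

```bash
python3 - <<'E'
from h import *
d=load("topA"); g=cv2.GaussianBlur(d["im"].mean(2).astype(np.float32),(0,0),.7)
# per-row left dark line minimum and right inner dark edge
L=[];Rr=[]
for v in range(222,256):
    xl=335+ (157+ (((v-195)*8)-350)*0.36)/8
    xs=np.arange(int(xl)-3,int(xl)+5); i=xs[np.argmin(g[v,xs])]
    a,b,c=g[v,i-1:i+2]; L.append((i+.5*(a-c)/(a-2*b+c),v))
    xs=np.arange(xl+16,xl+28,.1); p=np.interp(xs,np.arange(512),g[v]); Rr.append((xs[np.argmax(np.gradient(p))],v))
for n,P in(("L",L),("R",Rr)):
    W=onz(d,P,.052 if n=="L" else .054); vx,vy,x0,y0=cv2.fitLine(W[:,:2].astype(np.float32),cv2.DIST_HUBER,0,1e-4,1e-4).ravel()
    if vx<0: vx,vy=-vx,-vy
    r=np.abs((W[:,0]-x0)*vy-(W[:,1]-y0)*vx); print(n,np.degrees(np.arctan2(vy,vx)),x0,y0,"res",np.median(r))
m=onz(d,[[335+245/8,195+320/8]],.054)[0]; th=np.radians(17)
print(m)
# profile on plane z=.054 in axes of tray
for nm,z in(("topA",.054),("sceneA",.054)):
    d=load(nm); g=d["im"].mean(2).astype(np.float32)
    for th in (np.radians(17),):
        ax=np.array([np.cos(th),np.sin(th),0]);ay=np.array([-np.sin(th),np.cos(th),0])
        t=np.arange(-.045,.0451,.002);s=np.arange(-.045,.046,.0015)
        P=m+t[:,None,None]*ay+s[None,:,None]*ax; q=proj(d,P.reshape(-1,3)).astype(np.float32)
        pr=cv2.remap(g,q[:,:1].copy(),q[:,1:].copy(),cv2.INTER_CUBIC).reshape(len(t),len(s)).mean(1)
        print(nm,"y'",[(int(round(a*1000)),int(b)) for a,b in zip(t,pr)])
        t=np.arange(-.09,.0901,.003);s=np.arange(-.015,.016,.0015)
        P=m+t[:,None,None]*ax+s[None,:,None]*ay; q=proj(d,P.reshape(-1,3)).astype(np.float32)
        pr=cv2.remap(g,q[:,:1].copy(),q[:,1:].copy(),cv2.INTER_CUBIC).reshape(len(t),len(s)).mean(1)
        print(nm,"x'",[(int(round(a*1000)),int(b)) for a,b in zip(t,pr)])
E
```

```text
L 20.725462 0.43167228 -0.26872048 res 0.0001290991473468046
R 20.616215 0.42448947 -0.32966077 res 0.0006327197623792096
[ 0.43736178 -0.29852674  0.054     ]
topA y' [(-45, 131), (-43, 130), (-41, 130), (-39, 130), (-37, 129), (-35, 128), (-33, 126), (-31, 123), (-29, 116), (-27, 105), (-25, 88), (-23, 73), (-21, 63), (-19, 61), (-17, 68), (-15, 83), (-13, 100), (-11, 115), (-9, 123), (-7, 126), (-5, 126), (-3, 126), (-1, 126), (1, 126), (3, 126), (5, 126), (7, 126), (9, 125), (11, 125), (13, 125), (15, 124), (17, 123), (19, 121), (21, 120), (23, 118), (25, 115), (27, 111), (29, 106), (31, 105), (33, 110), (35, 118), (37, 125), (39, 129), (41, 130), (43, 130), (45, 130)]
topA x' [(-90, 123), (-87, 123), (-84, 124), (-81, 126), (-78, 129), (-75, 127), (-72, 105), (-69, 73), (-66, 58), (-63, 64), (-60, 87), (-57, 107), (-54, 115), (-51, 121), (-48, 123), (-45, 123), (-42, 123), (-39, 123), (-36, 123), (-33, 123), (-30, 123), (-27, 122), (-24, 123), (-21, 122), (-18, 122), (-15, 122), (-12, 122), (-9, 121), (-6, 121), (-3, 121), (0, 121), (3, 121), (6, 120), (9, 120), (12, 120), (15, 
[... 814 characters left out ...]
neA x' [(-90, 173), (-87, 173), (-84, 174), (-81, 175), (-78, 176), (-75, 170), (-72, 147), (-69, 114), (-66, 95), (-63, 100), (-60, 113), (-57, 122), (-54, 128), (-51, 132), (-48, 133), (-45, 133), (-42, 133), (-39, 132), (-36, 132), (-33, 131), (-30, 130), (-27, 130), (-24, 130), (-21, 129), (-18, 129), (-15, 128), (-12, 128), (-9, 128), (-6, 127), (-3, 127), (0, 127), (3, 127), (6, 126), (9, 127), (12, 127), (15, 126), (18, 126), (21, 126), (24, 126), (27, 126), (30, 126), (33, 125), (36, 125), (39, 125), (42, 125), (45, 125), (48, 125), (51, 124), (54, 126), (57, 135), (60, 152), (63, 169), (66, 179), (69, 175), (72, 159), (75, 154), (78, 170), (81, 177), (84, 178), (87, 178), (90, 178)]
```

```bash
python3 - <<'E'
from h import *
m=np.array([.4374,-.2985,.054])
for nm in("topA","sceneA"):
    d=load(nm); g=d["im"].mean(2).astype(np.float32); th=np.radians(20.7)
    ax=np.array([np.cos(th),np.sin(th),0]);ay=np.array([-np.sin(th),np.cos(th),0])
    for lab,A,B,rng,w in(("y'",ay,ax,.042,.05),("x'",ax,ay,.087,.015)):
        t=np.arange(-rng,rng+1e-4,.0015);t=t[abs(t)>rng-.03];s=np.arange(-w,w,.0015)
        P=m+t[:,None,None]*A+s[None,:,None]*B; q=proj(d,P.reshape(-1,3)).astype(np.float32)
        pr=cv2.remap(g,q[:,:1].copy(),q[:,1:].copy(),cv2.INTER_CUBIC).reshape(len(t),len(s)).mean(1)
        print(nm,lab,' '.join(f"{a*1000:.1f}:{int(b)}" for a,b in zip(t,pr)))
E
```

```text
topA y' -42.0:130 -40.5:131 -39.0:130 -37.5:130 -36.0:129 -34.5:127 -33.0:126 -31.5:124 -30.0:122 -28.5:117 -27.0:107 -25.5:93 -24.0:78 -22.5:66 -21.0:60 -19.5:59 -18.0:62 -16.5:70 -15.0:82 -13.5:97 12.0:125 13.5:124 15.0:124 16.5:123 18.0:122 19.5:120 21.0:119 22.5:119 24.0:119 25.5:116 27.0:111 28.5:105 30.0:101 31.5:102 33.0:108 34.5:116 36.0:123 37.5:128 39.0:130 40.5:130 42.0:130
topA x' -87.0:123 -85.5:123 -84.0:123 -82.5:124 -81.0:125 -79.5:127 -78.0:129 -76.5:130 -75.0:127 -73.5:117 -72.0:103 -70.5:85 -69.0:70 -67.5:60 -66.0:56 -64.5:58 -63.0:63 -61.5:72 -60.0:84 -58.5:95 57.0:120 58.5:117 60.0:114 61.5:113 63.0:116 64.5:122 66.0:128 67.5:130 69.0:127 70.5:117 72.0:107 73.5:102 75.0:107 76.5:117 78.0:126 79.5:130 81.0:132 82.5:131 84.0:131 85.5:131 87.0:131
sceneA y' -42.0:181 -40.5:181 -39.0:180 -37.5:179 -36.0:178 -34.5:177 -33.0:174 -31.5:171 -30.0:167 -28.5:162 -27.0:157 -25.5:150 -24.0:144 -22.5:138 -21.0:133 -19.5:129 -18.0:126 -16.5:124 -15.0:123 -13.5:123 12.0:137 13.5:142 15.0:147 16.5:152 18.0:156 19.5:160 21.0:163 22.5:163 24.0:161 25.5:157 27.0:152 28.5:145 30.0:137 31.5:131 33.0:127 34.5:127 36.0:130 37.5:134 39.0:138 40.5:141 42.0:143
sceneA x' -87.0:173 -85.5:173 -84.0:173 -82.5:174 -81.0:174 -79.5:176 -78.0:176 -76.5:175 -75.0:171 -73.5:161 -72.0:146 -70.5:129 -69.0:112 -67.5:101 -66.0:96 -64.5:98 -63.0:102 -61.5:108 -60.0:113 -58.5:117 57.0:137 58.5:144 60.0:154 61.5:161 63.0:170 64.5:176 66.0:179 67.5:180 69.0:175 70.5:165 72.0:156 73.5:149 75.0:149 76.5:158 78.0:169 79.5:177 81.0:178 82.5:179 84.0:179 85.5:179 87.0:179
```

```bash
python3 - <<'E'
from h import *
t=load("topA");s=load("sceneA")
def blob(d,x0,y0,x1,y1,th):
    g=d["im"].mean(2)[y0:y1,x0:x1]; w=np.clip(th-g,0,None); v,u=np.mgrid[y0:y1,x0:x1]; return np.array([(u*w).sum()/w.sum(),(v*w).sum()/w.sum()])
kt=blob(t,305,177,319,191,60); ks=blob(s,263,150,276,167,60); print("knob px",kt,ks)
def tri(a,b):
    A=[];B=[]
    for d,p in((t,a),(s,b)):
        q=ray(d,p)[0];q/=np.linalg.norm(q);M=np.eye(3)-np.outer(q,q);A.append(M);B.append(M@d["e"])
    P=np.linalg.lstsq(np.vstack(A),np.hstack(B),rcond=None)[0]; return P, proj(t,P)[0]-a, proj(s,P)[0]-b
print("tri knob",tri(kt,ks)); print("knob on z", onz(t,kt,.125))
c=lambda x,y:[240+x/8-.4375,130+y/8-.4375]
e=lambda x,y:[215+x/5.5-.41,130+y/5.5-.41]
P=onz(t,[c(120,530),c(245,548),c(140,395),c(268,410)],.077); print("chute top corners",P)
print("lip floor corners scene", onz(s,[e(245,415),e(288,372)],.055), "side tops",onz(s,[e(250,400),e(288,347)],.077))
# bin top corners z=.16
P=onz(t,[c(110,62),c(400,105),c(360,405),c(72,375)],.16); print("bin",P[:,:2]); 
for nm,b in(("mount",(314,150,335,172)),):
    m=blob(t,*b,60); print(nm,m,onz(t,m,.02))
E
```

```text
knob px [311.00244455 183.31715708] [269.04665757 158.09822647]
tri knob (array([ 0.5664172 , -0.14548632,  0.11669122]), array([-0.04160138, -0.11168901]), array([0.10116357, 0.00519317]))
knob on z [[ 0.56552374 -0.14446303  0.125     ]]
chute top corners [[ 0.53394872 -0.0053603   0.077     ]
 [ 0.52887858 -0.04596062  0.077     ]
 [ 0.57797438 -0.01100747  0.077     ]
 [ 0.57383223 -0.05266059  0.077     ]]
lip floor corners scene [[ 0.53731559 -0.00979752  0.055     ]
 [ 0.53058581 -0.04881602  0.055     ]] side tops [[ 0.52986192  0.00129821  0.077     ]
 [ 0.52864732 -0.04315688  0.077     ]]
bin [[ 0.67052497 -0.00124805]
 [ 0.65895086 -0.08780178]
 [ 0.56921768 -0.07723966]
 [ 0.57661077  0.0081813 ]]
mount [322.03954092 160.44100307] [[ 0.6370992  -0.18839735  0.02      ]]
```

```bash
python3 -m handwheel '{"delta_pos":[[-14,-38,0],[-14,-38,0],[-14,-38,0],[-14,-38,0],[-15,-38,5],[-15,-38,5],[-15,-37,5],[-14,-37,5]],"rotation":[[0,0,0],[0,0,0],[0,0,0],[0,0,0],[0,0,0],[0,0,0],[0,0,0],[0,0,0]],"claw":[-1,-1,-1,-1,-1,-1,-1,-1]}'
```

```text
time: 1.7
tool_pos: [0.4364, -0.3003, 0.1855]
ee_rot: [-3.141, -0.001, -1.212]
wrist_force: [0.0, 0.1, -0.4]
width: 0.0941
```

```bash
python3 -m handwheel '{"delta_pos":[[0,0,20],[0,0,20],[0,0,20],[0,0,20],[0,0,15],[0,0,10],[0,0,5],[0,0,0]],"rotation":[[0,0,0],[0,0,0],[0,0,0],[0,0,0],[0,0,0],[0,0,0],[0,0,0],[0,0,0]],"claw":[-1,-1,-1,-1,-1,-1,-1,-1]}'; python3 - <<'E'
from h import *
for n in("top","scene"):
    im,s=avg(n,3); save(n+"B",s,im)
print(robot.get_obs()["tool_pos"],robot.get_obs()["ee_rot"])
crop("sceneB","s2",270,110,110,80,7);crop("topB","t3",325,185,90,90,6.5)
E
```

```text
time: 2.7
tool_pos: [0.4356, -0.3013, 0.0755]
ee_rot: [-3.142, -0.0, -1.212]
wrist_force: [0.3, 0.4, 0.2]
width: 0.094
[ 0.43578446 -0.30151099  0.0760359 ] [-3.14110815e+00 -9.84253938e-04 -1.21200402e+00]
```

View pics/s2.png

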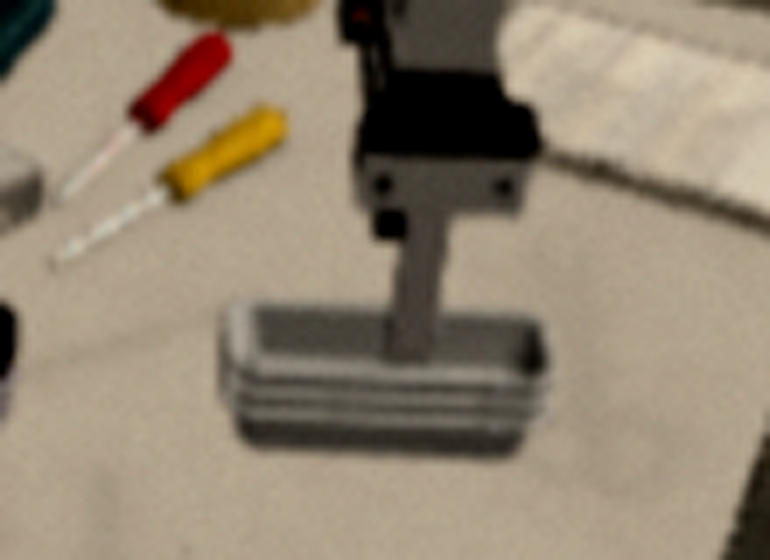

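View pics/t3.png

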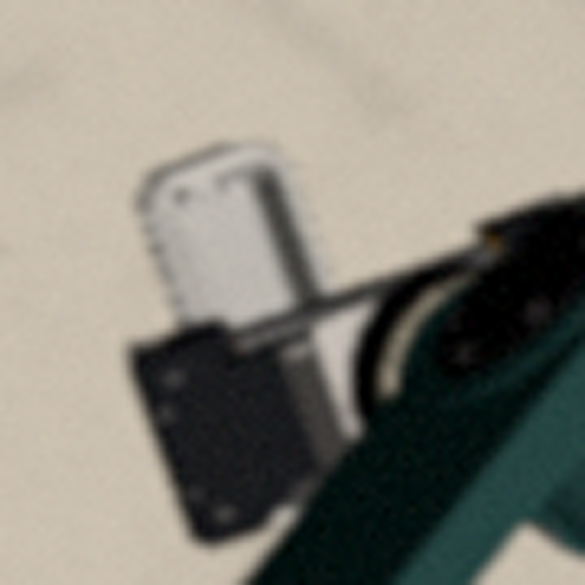

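The finger comes down at about (410,360) in the zoomed scene crop, in front of the near rim, whose middle is around (391,370). I'll check that offset against the projection.

```bash
python3 - <<'E'
from h import *
d=load("sceneB"); z=lambda P:(proj(d,P)-[270,110])*7+3
T=np.array([.4358,-.3015,.0757]); th=np.radians(20.7);ax=np.array([np.cos(th),np.sin(th),0]);ay=np.array([-np.sin(th),np.cos(th),0])
print("tip",z([T+ay*.048-ax*.008,T+ay*.048+ax*.008,T+ay*.054]))
c=np.array([.4350,-.3007,.052])
print("rim corners",z([c+ay*.03+ax*.075,c+ay*.03-ax*.075,c-ay*.03+ax*.075,c-ay*.03-ax*.075]))
E
```

```text
tip [[423.26249287 363.83118256]
 [386.40083962 362.36786841]
 [405.82422965 371.21902477]]
rim corners [[228.56096295 376.90810893]
 [566.27782981 390.44930457]
 [225.44721913 300.40050539]
 [551.11514526 312.98171698]]
```

```bash
python3 -m handwheel '{"delta_pos":[[-1,-4,5],[0,0,5],[0,0,5],[0,0,5],[0,0,5],[0,0,5],[0,0,0],[0,0,0]],"rotation":[[0,0,0],[0,0,0],[0,0,0],[0,0,0],[0,0,0],[0,0,0],[0,0,0],[0,0,0]],"claw":[-1,-1,-1,-1,-1,-1,-1,-1]}'
```

```text
time: 4.0
tool_pos: [0.439, -0.299, 0.0456]
ee_rot: [-3.141, -0.0, -1.212]
wrist_force: [-0.0, -0.6, 0.4]
width: 0.0939
```

```bash
python3 -m handwheel '{"delta_pos":[[0,0,0],[0,0,0],[0,0,0],[0,0,0],[0,0,0],[0,0,0],[0,0,0],[0,0,0]],"rotation":[[0,0,0],[0,0,0],[0,0,0],[0,0,0],[0,0,0],[0,0,0],[0,0,0],[0,0,0]],"claw":[0.3,0.4,1,1,1,1,1,1]}'; python3 - <<'E'
from h import *
im,s=avg("scene",3); save("sceneC",s,im)
crop("sceneC","s3",290,130,70,60,10)
E
```

```text
time: 5.0
tool_pos: [0.439, -0.2991, 0.0456]
ee_rot: [-3.141, -0.0, -1.212]
wrist_force: [0.1, -0.5, 0.6]
width: 0.0591
```

View pics/s3.png

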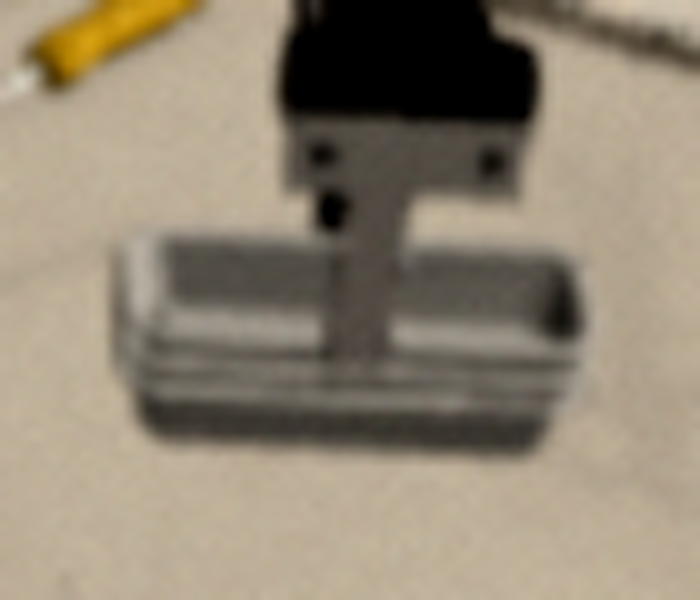

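The opening is 59 mm and the fingertip ends at about (358,365), between the top and middle rims. I'll lift straight up.

```bash
python3 -m handwheel '{"delta_pos":[[0,0,-2],[0,0,-3],[0,0,-4],[0,0,-5],[0,0,-6],[0,0,-8],[0,0,-10],[0,0,-12]],"rotation":[[0,0,0],[0,0,0],[0,0,0],[0,0,0],[0,0,0],[0,0,0],[0,0,0],[0,0,0]],"claw":[1,1,1,1,1,1,1,1]}'; python3 - <<'E'
from h import *
im,s=avg("scene",3); save("sceneD",s,im)
crop("sceneD","s4",280,110,90,80,8)
E
```

```text
time: 6.15
tool_pos: [0.4389, -0.2989, 0.0963]
ee_rot: [-3.142, -0.0, -1.212]
wrist_force: [-0.3, 0.3, -0.9]
width: 0.0592
```

View pics/s4.png

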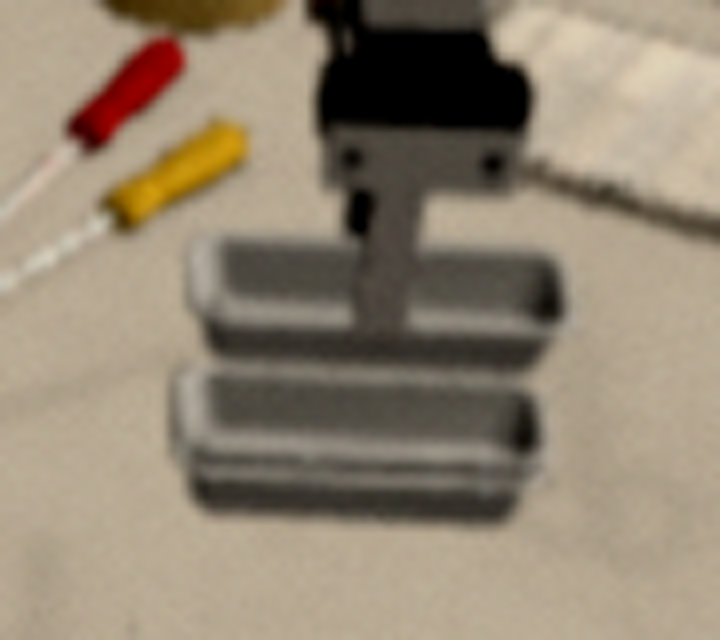

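The top tray is lifted alone and level, at about (375,290) in the crop. The other two are still nested, at about (355,440). Next I'll work out where the tray sits relative to the TCP, and the transfer deltas.

```bash
python3 - <<'E'
from h import *
d=load("sceneD"); z=lambda P:(proj(d,P)-[280,110])*8+3.5
T=np.array([.4389,-.2989,.0963]); th=np.radians(20.6);ax=np.array([np.cos(th),np.sin(th),0]);ay=np.array([-np.sin(th),np.cos(th),0])
c=T+[0,0,.0064]
print(z([c+ay*.03+ax*.075,c+ay*.03-ax*.075,c-ay*.03+ax*.075,c-ay*.03-ax*.075]))
print("finger",z([T+ay*.03+ax*.008,T+ay*.03-ax*.008]))
print("pxper mm",(z(c+ax*.01)-z(c))/10)
# rim profile along far/near outer ends: row brightness on crop rows 290..310
im=cv2.imread("pics/s4.png").mean(2)
for r in(260,280,300): print(r,[int(im[r-4:r+5,x].mean()) for x in range(170,240,5)],[int(im[r-4:r+5,x].mean()) for x in range(520,590,5)])
E
```

```text
[[180.15619856 323.78516891]
 [576.55219376 339.35828436]
 [176.81200285 237.99740081]
 [558.70065824 252.43822938]]
finger [[354.66382381 344.53640185]
 [396.80141536 346.20188642]]
pxper mm [[-2.59220019 -0.09989538]]
260 [167, 162, 154, 146, 151, 166, 168, 161, 151, 133, 112, 91, 75, 71] [86, 86, 85, 83, 84, 89, 104, 121, 142, 158, 163, 164, 162, 161]
280 [170, 168, 158, 141, 139, 153, 163, 164, 156, 140, 120, 101, 83, 76] [75, 70, 66, 57, 47, 37, 41, 60, 96, 133, 150, 162, 164, 162]
300 [169, 167, 157, 136, 125, 132, 141, 142, 132, 125, 124, 130, 131, 125] [69, 60, 54, 42, 29, 17, 17, 31, 66, 110, 137, 156, 158, 158]
```

```bash
python3 - <<'E'
import numpy as np
y=-1.212
for i in range(8):
    w=np.array([-19.2,285])/8
    print(np.round([w[0]*np.cos(y)+w[1]*np.sin(y), w[0]*np.sin(y)-w[1]*np.cos(y)],1)); y-=.06
E
```

```text
[-34.2 -10.3]
[-34.8  -8.2]
[-35.2  -6.1]
[-35.5  -4. ]
[-35.7  -1.8]
[-35.7   0.3]
[-35.6   2.4]
[-35.4   4.6]
```

```bash
python3 -m handwheel '{"delta_pos":[[-34,-10,0],[-35,-8,0],[-35,-6,0],[-35.5,-4,0],[-36,-2,0],[-36,0,0],[-36,2,0],[-35,5,0]],"rotation":[[0,0,0.06],[0,0,0.06],[0,0,0.06],[0,0,0.06],[0,0,0.06],[0,0,0.06],[0,0,0.06],[0,0,0.06]],"claw":[1,1,1,1,1,1,1,1]}'
python3 -m handwheel '{"delta_pos":[[0,0,0],[0,0,10],[0,0,15],[0,0,15],[0,0,13],[0,0,10],[0,0,5],[0,0,0]],"rotation":[[0,0,0],[0,0,0],[0,0,0],[0,0,0],[0,0,0],[0,0,0],[0,0,0],[0,0,0]],"claw":[1,1,1,1,1,1,1,1]}'
python3 - <<'E'
from h import *
for n in("top","scene"):
    im,s=avg(n,3); save(n+"E",s,im)
crop("sceneE","s5",200,120,130,100,6);crop("topE","t5",225,130,110,100,6)
E
```

```text
time: 7.3
tool_pos: [0.4192, -0.0124, 0.0952]
ee_rot: [3.141, -0.0, -1.694]
wrist_force: [0.6, -0.4, -0.6]
width: 0.0593
time: 8.3
tool_pos: [0.4196, -0.0135, 0.0272]
ee_rot: [3.141, -0.0, -1.692]
wrist_force: [0.5, -0.1, -0.8]
width: 0.059
```

View pics/s5.png

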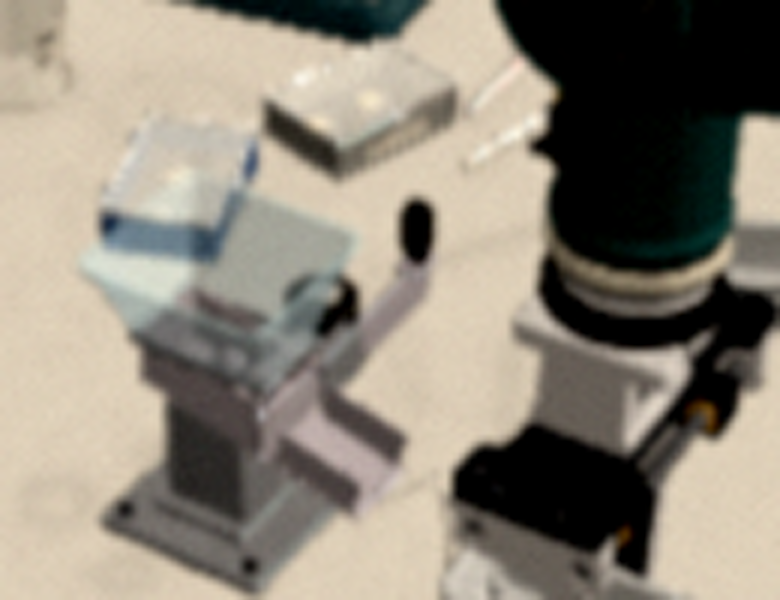

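View pics/t5.png

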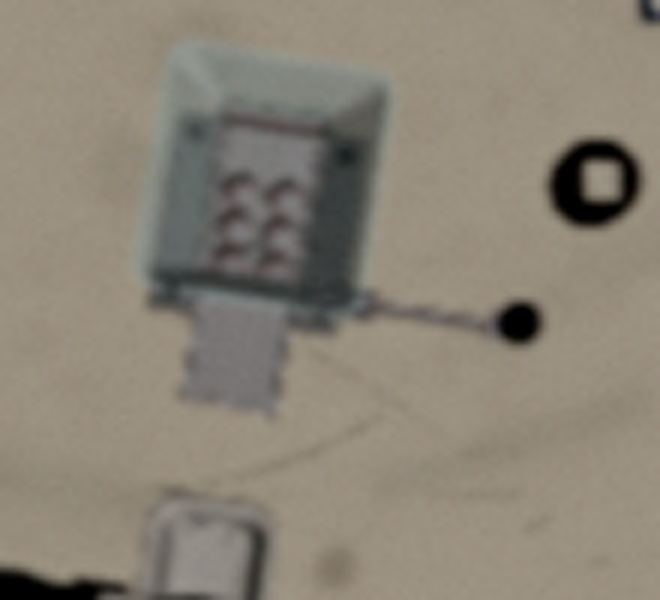

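The tray is aligned under the chute axis but sits about 3 mm too far left: its centre is at (208,510), and the chute axis passes at about (216,510). I'll slide it in low with that correction, then lower it.

```bash
python3 -m handwheel '{"delta_pos":[[1,-6,0],[1,-10,0],[1,-12,0],[0,-12,0],[0,-11,0],[0,-7,0],[0,-3,0],[0,0,0]],"rotation":[[0,0,0],[0,0,0],[0,0,0],[0,0,0],[0,0,0],[0,0,0],[0,0,0],[0,0,0]],"claw":[1,1,1,1,1,1,1,1]}'
python3 -m handwheel '{"delta_pos":[[0,0,1.5],[0,0,1.5],[0,0,1],[0,0,1],[0,0,0.5],[0,0,0],[0,0,0],[0,0,0]],"rotation":[[0,0,0],[0,0,0],[0,0,0],[0,0,0],[0,0,0],[0,0,0],[0,0,0],[0,0,0]],"claw":[1,1,1,1,1,1,1,1]}'
```

```text
time: 9.6
tool_pos: [0.4798, -0.0239, 0.0274]
ee_rot: [3.141, -0.0, -1.692]
wrist_force: [-0.4, -0.5, -1.1]
width: 0.0593
time: 10.6
tool_pos: [0.4799, -0.0239, 0.0225]
ee_rot: [-3.141, -0.0, -1.692]
wrist_force: [-2.2, 0.6, 4.9]
width: 0.0593
```

```bash
python3 -m handwheel '{"delta_pos":[[0,0,0],[0,0,0],[0,0,0],[0,0,0],[0,0,0],[0,0,0],[0,0,0],[0,0,0]],"rotation":[[0,0,0],[0,0,0],[0,0,0],[0,0,0],[0,0,0],[0,0,0],[0,0,0],[0,0,0]],"claw":[0.3,0.2,0,-0.5,-1,-1,-1,-1]}'
python3 -m handwheel '{"delta_pos":[[0,0,-6],[0,0,-15],[0,0,-30],[0,0,-35],[0,0,-35],[0,0,-35],[0,0,-10],[0,0,0]],"rotation":[[0,0,0],[0,0,0],[0,0,0],[0,0,0],[0,0,0],[0,0,0],[0,0,0],[0,0,0]],"claw":[-1,-1,-1,-1,-1,-1,-1,-1]}'
```

```text
time: 11.6
tool_pos: [0.4798, -0.0239, 0.0219]
ee_rot: [3.142, -0.0, -1.692]
wrist_force: [-0.5, 0.4, -0.1]
width: 0.0941
time: 12.6
tool_pos: [0.4801, -0.0239, 0.1886]
ee_rot: [-3.14, -0.0, -1.692]
wrist_force: [-0.1, 1.1, 0.5]
width: 0.0942
```

```bash
python3 -m handwheel '{"delta_pos":[[18,-10,0],[18,-18,0],[19,-18,0],[18,-18,0],[19,-18,0],[18,-18,0],[0,0,0],[0,0,0]],"rotation":[[0,0,0],[0,0,0],[0,0,0],[0,0,0],[0,0,0],[0,0,0],[0,0,0],[0,0,0]],"claw":[0,0,0,0,0,0,0,0]}'
python3 - <<'E'
from h import *
for n in("top","scene"):
    im,s=avg(n,3); save(n+"F",s,im)
crop("sceneF","s6",200,110,130,100,6);crop("topF","t6",225,130,110,100,6)
E
```

```text
time: 13.6
tool_pos: [0.565, -0.1453, 0.1866]
ee_rot: [3.139, 0.001, -1.692]
wrist_force: [0.2, -0.3, -0.5]
width: 0.0473
```

View pics/s6.png

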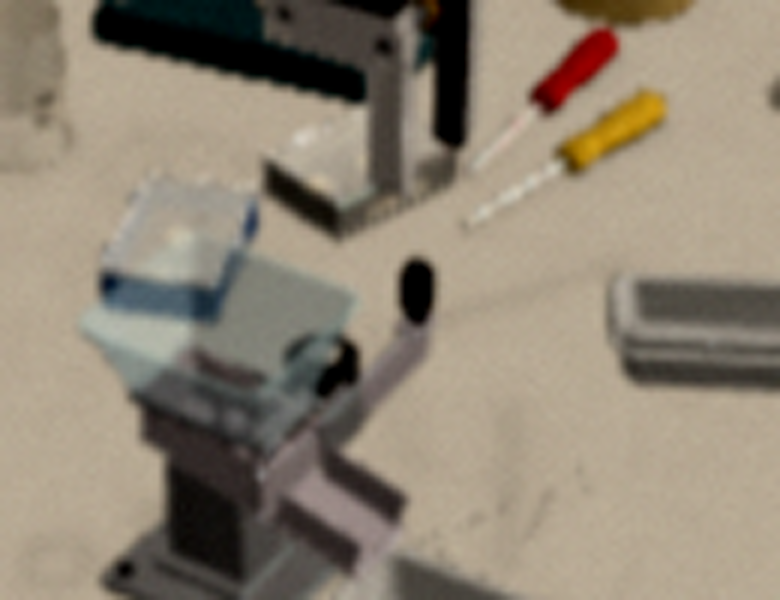

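View pics/t6.png

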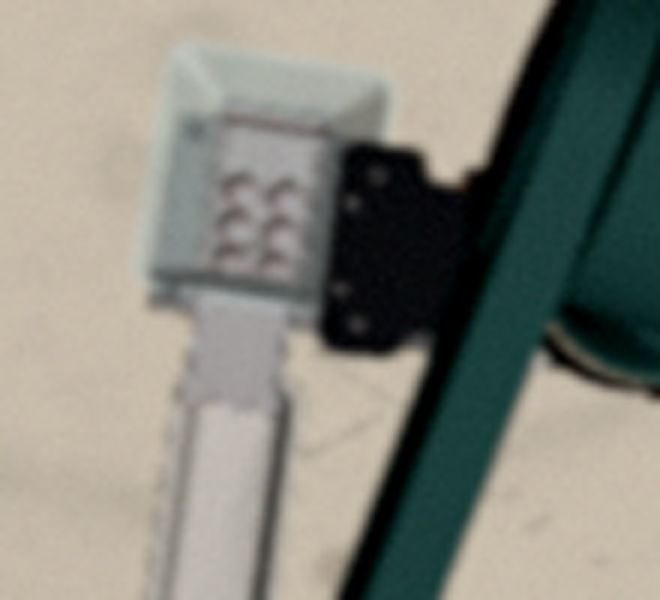

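The tray sits centred under the chute (lip at about (235,405), tray between 160 and 290). Now I'll lower the gripper round the knob.

```bash
python3 -m handwheel '{"delta_pos":[[0,0,12],[0,0,14],[0,0,14],[0,0,12],[0,0,9],[0,0,7],[0,0,5],[0,0,0]],"rotation":[[0,0,0],[0,0,0],[0,0,0],[0,0,0],[0,0,0],[0,0,0],[0,0,0],[0,0,0]],"claw":[0,0,0,0,0,0,0,0]}'
python3 - <<'E'
from h import *
for n in("scene",):
    im,s=avg(n,3); save(n+"G",s,im)
crop("sceneG","s7",200,110,130,100,6)
E
```

```text
time: 14.9
tool_pos: [0.5657, -0.1452, 0.1147]
ee_rot: [3.141, 0.0, -1.692]
wrist_force: [-0.1, -0.8, -0.0]
width: 0.047
```

View pics/s7.png

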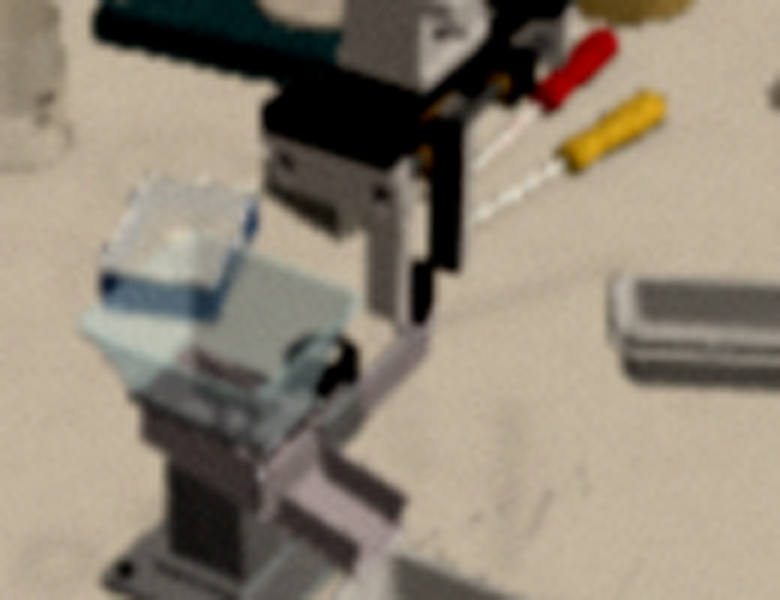

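The fingers straddle the knob at about (415,290). I'll close on it.

```bash
python3 -m handwheel '{"delta_pos":[[0,0,0],[0,0,0],[0,0,0],[0,0,0],[0,0,0],[0,0,0],[0,0,0],[0,0,0]],"rotation":[[0,0,0],[0,0,0],[0,0,0],[0,0,0],[0,0,0],[0,0,0],[0,0,0],[0,0,0]],"claw":[0.5,1,1,1,1,1,1,1]}'
```

```text
time: 16.05
tool_pos: [0.5658, -0.1457, 0.1151]
ee_rot: [-3.141, -0.001, -1.692]
wrist_force: [0.0, -3.0, 0.5]
width: 0.016
```

```bash
python3 -m handwheel '{"delta_pos":[[3,0,0],[6,0,0],[7,0,0],[8,0,0],[8,0,0],[7,0,0],[4,0,0],[0,0,0]],"rotation":[[0,0,0],[0,0,0],[0,0,0],[0,0,0],[0,0,0],[0,0,0],[0,0,0],[0,0,0]],"claw":[1,1,1,1,1,1,1,1]}'
python3 - <<'E'
from h import *
for n in("top","scene"):
    im,s=avg(n,3); save(n+"H",s,im)
print(robot.get_obs()["wrist_force"])
crop("topH","t8",225,130,110,100,6);crop("sceneH","s8",180,110,130,100,6)
E
```

```text
time: 17.05
tool_pos: [0.5597, -0.1889, 0.115]
ee_rot: [3.14, -0.001, -1.693]
wrist_force: [-5.4, -0.4, 3.9]
width: 0.0159
[-5.09719212  0.88832196  3.66931826]
```

View pics/t8.png

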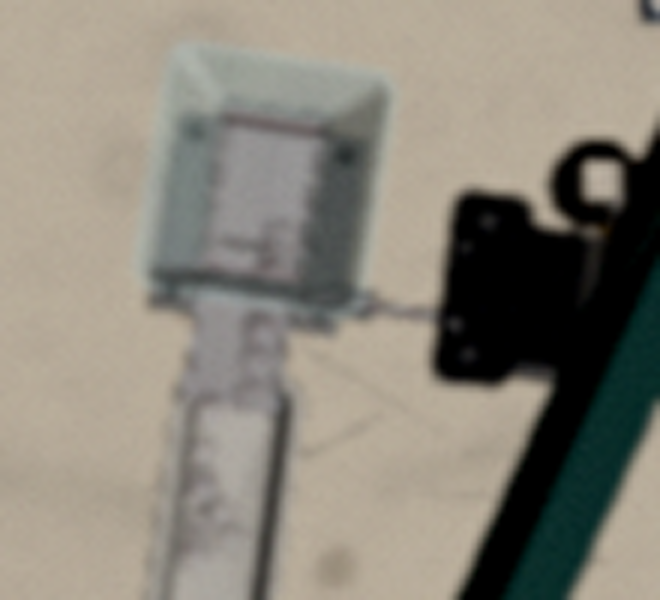

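View pics/s8.png

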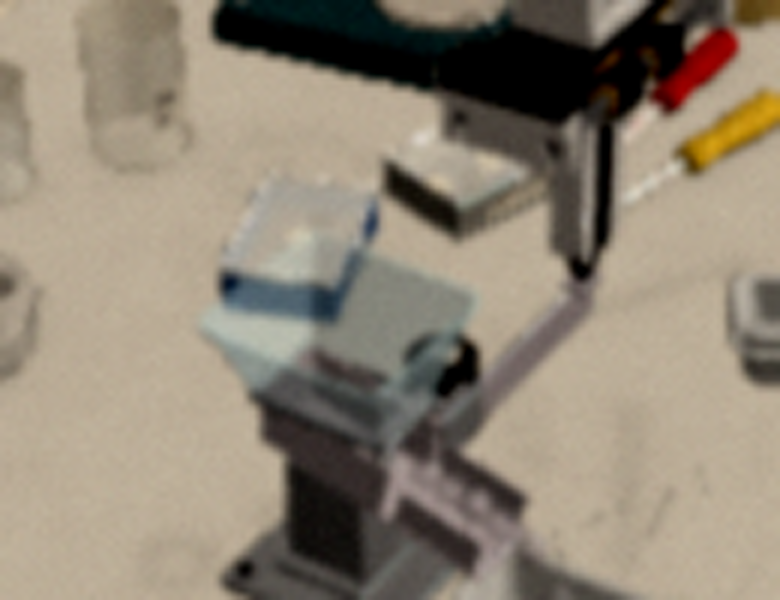

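The balls are running down the chute into the tray. I'll pull another 1.5 mm to the stop and wait.

```bash
python3 -m handwheel '{"delta_pos":[[1.5,0,0],[0,0,0],[0,0,0],[0,0,0],[0,0,0],[0,0,0],[0,0,0],[0,0,0]],"rotation":[[0,0,0],[0,0,0],[0,0,0],[0,0,0],[0,0,0],[0,0,0],[0,0,0],[0,0,0]],"claw":[1,1,1,1,1,1,1,1]}'
python3 - <<'E'
from h import *
for n in("top",):
    im,s=avg(n,3); save(n+"I",s,im)
crop("topI","t9",225,130,110,130,5)
E
```

```text
time: 18.35
tool_pos: [0.5595, -0.1898, 0.115]
ee_rot: [3.14, -0.001, -1.692]
wrist_force: [-4.4, 1.5, 2.8]
width: 0.0157
```

View pics/t9.png

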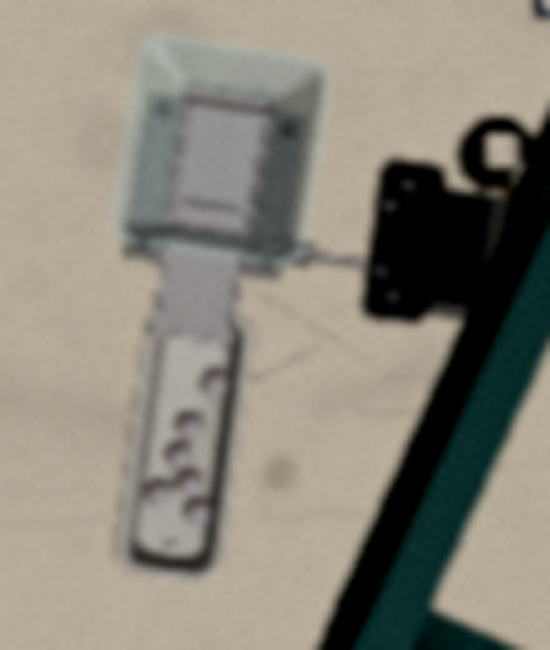

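All six balls are in the tray, at about (210,378), (190,418), (178,445), (188,472), (155,490) and (197,508) in the crop. The bin and chute are empty, so I'll push the gate shut.

```bash
python3 -m handwheel '{"delta_pos":[[-4,0,0],[-7,0,0],[-8,0,0],[-8,0,0],[-8,0,0],[-6,0,0],[-4,0,0],[-2,0,0]],"rotation":[[0,0,0],[0,0,0],[0,0,0],[0,0,0],[0,0,0],[0,0,0],[0,0,0],[0,0,0]],"claw":[1,1,1,1,1,1,1,1]}'
python3 -c "
from h import *
o=robot.get_obs();print(o['tool_pos'],o['wrist_force'])"
```

```text
time: 19.5
tool_pos: [0.5659, -0.1456, 0.115]
ee_rot: [-3.141, -0.007, -1.693]
wrist_force: [-5.1, -10.3, 0.5]
width: 0.0157
[ 0.56592575 -0.14557209  0.11504972] [ -5.13562477 -10.31933492   0.535227  ]
```

```bash
python3 -m handwheel '{"delta_pos":[[0,0,0],[0,0,0],[0,0,0],[0,0,0],[0,0,0],[0,0,0],[0,0,0],[0,0,0]],"rotation":[[0,0,0],[0,0,0],[0,0,0],[0,0,0],[0,0,0],[0,0,0],[0,0,0],[0,0,0]],"claw":[0.5,0,0,0,0,0,0,0]}'
python3 -m handwheel '{"delta_pos":[[0,0,-10],[0,0,-20],[0,0,-25],[0,0,-25],[15,0,-10],[35,0,0],[35,0,0],[20,0,0]],"rotation":[[0,0,0],[0,0,0],[0,0,0],[0,0,0],[0,0,0],[0,0,0],[0,0,0],[0,0,0]],"claw":[0,0,0,0,0,0,0,0]}'
python3 -m handwheel '{"delta_pos":[[35,0,0],[40,0,0],[40,0,0],[40,0,0],[30,0,0],[15,0,0],[0,0,0],[0,0,0]],"rotation":[[0,0,0],[0,0,0],[0,0,0],[0,0,0],[0,0,0],[0,0,0],[0,0,0],[0,0,0]],"claw":[0,0,0,0,0,0,0,0]}'
python3 - <<'E'
from h import *
for n in("top","scene"):
    im,s=avg(n,4); save(n+"J",s,im)
crop("topJ","t10",225,130,150,130,5);crop("sceneJ","s10",180,110,190,140,4)
E
```

```text
time: 20.5
tool_pos: [0.5661, -0.1427, 0.115]
ee_rot: [-3.141, -0.0, -1.692]
wrist_force: [0.5, 0.3, -0.2]
width: 0.0466
time: 21.5
tool_pos: [0.5526, -0.2491, 0.2044]
ee_rot: [3.141, -0.0, -1.694]
wrist_force: [-0.3, -0.7, 0.6]
width: 0.047
time: 22.5
tool_pos: [0.5296, -0.4443, 0.2051]
ee_rot: [-3.141, 0.001, -1.691]
wrist_force: [-0.3, 0.3, -0.2]
width: 0.0469
```

View pics/t10.png

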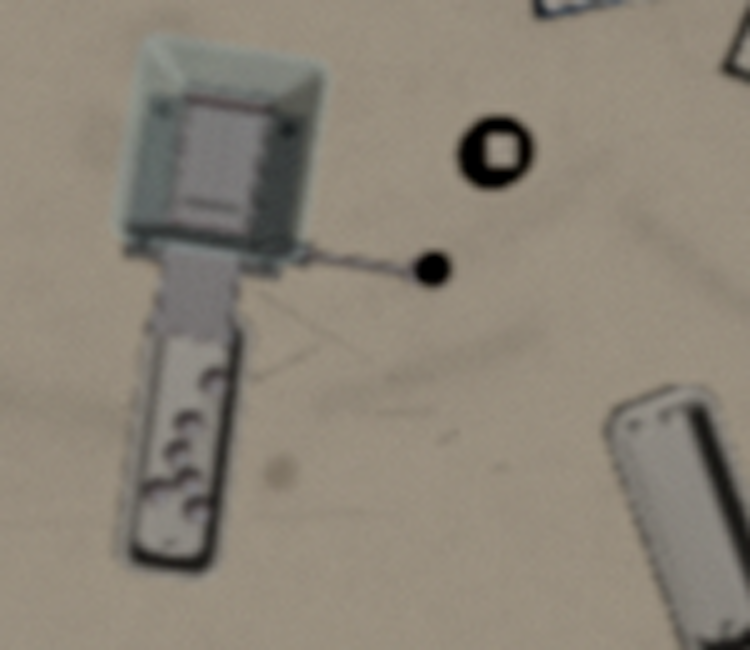

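View pics/s10.png

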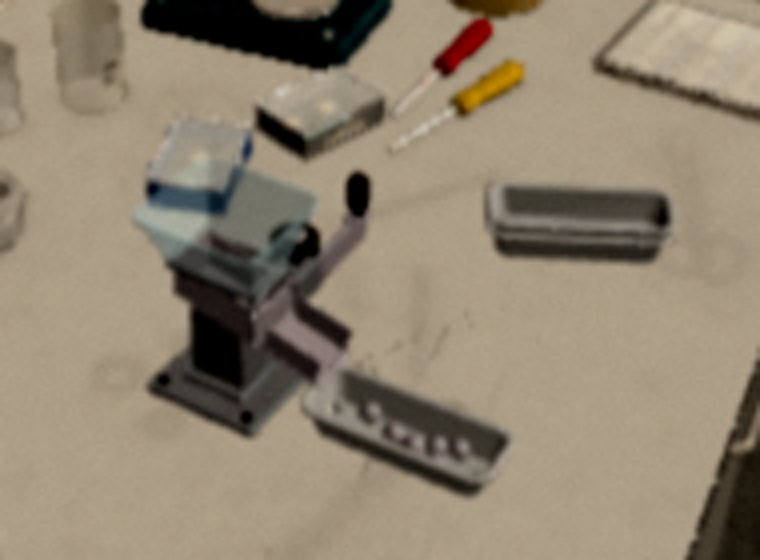

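The tray holds the balls, the two other trays are nested, and the knob is back near (431,268). Before handing in I'll compare knob, mount and tray pixels with the start.

```bash
python3 - <<'E'
from h import *
def blob(d,x0,y0,x1,y1,th=60):
    g=d["im"].mean(2)[y0:y1,x0:x1]; w=np.clip(th-g,0,None); v,u=np.mgrid[y0:y1,x0:x1]; return np.array([(u*w).sum()/w.sum(),(v*w).sum()/w.sum()])
for b in((305,177,319,191),(314,150,335,172)):
    print([onz(load(n),blob(load(n),*b),.118)[0] for n in("topA","topJ")])
a,b=load("topA")["im"].mean(2),load("topJ")["im"].mean(2)
for nm,(x0,y0,x1,y1) in dict(timer=(135,195,172,228),jar=(155,115,196,157)).items(): print(nm,np.abs(a-b)[y0:y1,x0:x1].mean())
c=onz(load("topJ"),[[225+x/5-.4,130+y/5-.4] for x,y in((125,565),(213,572))],.03); print("tray near corners",c)
o=robot.get_obs(); print(o["time"])
E
```

```text
[array([ 0.56604393, -0.14541433,  0.118     ]), array([ 0.56601987, -0.14537458,  0.118     ])]
[array([ 0.62354182, -0.17216038,  0.118     ]), array([ 0.62350542, -0.17210503,  0.118     ])]
timer 0.8576758576758576
jar 0.8847915860110984
tray near corners [[ 0.40883425  0.00649905  0.03      ]
 [ 0.4060948  -0.04113792  0.03      ]]
22.9
```

```bash
python3 -c "
from bench import robot
print(robot.close_job())"
```

```text
the job is handed in; nothing more can be done
None
```

The job is done and handed in at about 23 s; the hand-in reported no verdict. I lifted the top tray straight off by its rim and set it in line under the chute, its centre about 50 mm in front of the lip. Then I pulled the gate open about 44–45 mm and pushed it shut against its stop.

**Last checks:**
- **Balls:** all six are in the tray, and the bin and chute are empty.
- **Gate:** the knob is back within 0.1 mm of where it started.
- **Other trays:** the two left in the stack look nested in both views. I checked this by eye only and did not measure how far they may have shifted.
- **Bystanders:** the black mount is within 0.1 mm of its starting place. The timer and jar regions of the top picture are unchanged from the start.
- **Robot:** the gripper is clear of everything, with no contact force.

**Where readings disagreed:** the scene camera disagreed with the arm by about 3 mm. Before placing, the top picture showed the tray about 3 mm to the left of the chute line, and I corrected for both. Which end of the tray is its +x cannot be seen. I assumed the end pointing away from the robot, so it faces the chute; if that is wrong, the placement step would not count.

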